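# Sweep removed handset parts into the scrap pocket

## Task

Clear the repair mat: with the closed fingers, gently sweep the two removed parts (the flat battery and the smaller steel shield cover) across the mat, through the open side of the three-sided scrap pocket, until both lie flat and well inside, clear of the open side. Only push them along the mat: do not pinch, lift or tip them over, or press hard on them. Leave the bottle, paper cup, opened handset and screwdriver where they are.

Things in the scene. Friction and masses are not known exactly. Their poses are not given: they have to be found in the camera images.
- pocket: scrap pocket: a low three-sided black plastic fence fixed on the mat, no floor of its own (the mat runs on into it). Walls 7 mm thick, 20 mm high. Inside 180 mm wide (its x, from -90 to +90 mm) and 140 mm deep (its y, from 0 at the open side to +140 mm at the back wall). Origin on the mat in the middle of the open side; its +y points from the open side straight in, its z up. It does not move when pushed
- battery_mid (a point): middle of the flat grey removed battery, a rigid slab 52 x 38 x 9 mm (its x, y, z), about 35 g, lying loose and flat on the mat; point half-way up
- shield_mid (a point): middle of the removed bare-steel shield cover, a small flat box 34 x 28 x 10 mm (its x, y, z), about 18 g, lying loose and flat on the mat; point half-way up
- battery: the same battery; origin at the centre of its underside
- shield: the same shield cover; origin at the centre of its underside
- mat: flat green work mat fixed on the bench, 640 x 920 mm (its x, y), top 3 mm above the bench; origin at the centre of its underside. All things here stand on it
- bottle_mid (a point): small white bottle standing upright, 32 mm across, 62 mm high; bystander; point half-way up its axis
- cup_mid (a point): paper cup standing upright, 72 mm across the rim, 85 mm high; bystander; point half-way up its axis
- handset: opened handset, black slab 72 x 148 x 9 mm (its x, y, z) lying flat; bystander; origin at the centre of its underside
- driver: screwdriver about 150 mm long lying on the mat, its x along the shaft, handle (25 mm thick) to -x; bystander; origin on the mat half-way along it

How it is judged:
By the outcome, as a careful person would: the job done as asked, in the order asked, and still so for the second after the job is handed in, with the robot touching nothing.
It also fails if it takes over 61 s, if anything falls off the work surface, if the arm or the gripper's body presses on something with over 40 N, if the wrist force passes 120 N, or if a joint passes its speed limit or range.

## Robot

A 7-joint arm with a two-finger parallel gripper is mounted at the origin on the work surface. World frame = base frame: x ahead of the robot, y to its left, z up, the work surface at z = 0. Lengths are in m, angles in rad, forces in N, time in s.
With the tool pointing down it reaches from about 0.4 to 0.85 m from the base axis. Payload 10.4 kg.
Tool frame: the origin (TCP) lies at the very end of the fingers, on their centre line; the grasp point (between the pads) lies 19 mm behind it; z points along the fingers, y is the direction in which the jaws open and shut (so a half turn about z gives the same grasp; the last joint's range is limited). The gripper opens to 85 mm and grips with 20 to 120 N. Pads are 22 mm wide; open, the fingers measure 114 mm over their backs; the gripper's body (76 mm by 85 mm) begins 54 mm behind the grasp point. The pads swing forward as they close: fully open they stand 13 mm farther back than shut.
Start: joints at [1.169, 0.332, -0.065, 1.46, 0.022, 1.35, -0.088], TCP at [0.231, -0.581, 0.198] pointing down, gripper open.
Joint ranges: [-2.6, 2.6], [-0.5, 2.12], [-1.47, 1.34], [0.16, 2.42], [-1.27, 4.41], [0.06, 2.06], [-2.6, 2.6]. Speed limits (rad/s): [2.22, 2.22, 2.79, 2.79, 3.14, 3.14, 3.14].

## Interface

Orientations are given as a unit quaternion [x, y, z, w].
In Python, from workcell import manip gives the robot as it stands.
- The arm moves only by the tool arm_command, never from a script. Its arguments are lists of equal length, an entry for each row: "slide": the shift along the tool's x, y, z in mm, a list of three; "turn": the turn about the tool's z in degrees; "grip": the closure, from 0 (fully open) to 1 (shut). In form: {"slide": [[tx, ty, tz], ...], "turn": [turn, ...], "grip": [grip, ...]}. A call has 1 to 10 rows; each row shifts and turns the commanded pose from where the row before left it, along the tool's axes as they then stand; what a row does not reach is not made up. A row lasts 1/12 s, in which the tool goes at most 41.7 mm and 7.16 degrees, less where a joint would pass 70% of its speed; a pose out of reach is approached as far as the arm can. A call with a gripper value outside its range is refused whole. The fingers move at their own pace and stop on an object; "newtons" is the grip in N (left out, the last holds). Time passes only in rows, so rows that do not move let the fingers close. It gives the time, the measured TCP pose, the force and the opening at its end, in the units of the state.
- manip.get_obs(): the state, without advancing time (a new reading comes with each control period).
- manip.camera(name): name is "side" or "top" or "wrist"; returns the picture (384x512x3 uint8, blue, green, red); there is no depth.
- manip.camera_info(name): a dict with "fx", "fy", "cx", "cy" (pixels), "rvec" (rotation vector, rad) and "tvec" (3), from world to camera coordinates, as OpenCV has them. Camera axes: x right, y down, z forward; pixel columns grow to the right and rows downward; lengths in m; the calibration is good to about 2 mm. A picture is of the moment at which its call begins: read the wrist's pose just before it. camera_info takes no time and is no camera call; for the wrist camera it gives the pose at the moment of the call.
- manip.hand_in(): hands the job in, once; it reports no verdict.
Trained networks look in the newest picture that a camera, given by its name, has taken for a name from the list of things; names that differ only in an ending like _2 or _b are one class to them, and where a whole thing is asked for, a point or a joint stands for the part that bears it (a point fixed in the world has none). Each returns a list of dicts, best first, with "score" (0 to 1); they miss things now and then, are a little off and sometimes report something else, mostly with a low value. They report only what shows in the picture. A call takes as long as a camera call.
- manip.cut_out(target, camera): "pixels" (384x512 bool, what is visible of it).
- manip.tip_of(target, camera): "xyz" ([x, y, z] in m, in the coordinates of the camera as it stood for that picture, good to about 4 mm: a listed point, or the origin of a listed thing).
The state is a dict: "clock": time; "joint_pos": joint angles; "joint_velocities": joint speeds; "tau": joint torques, N m; "position": TCP position; "ee_rot": TCP orientation; "ft_force": force on the tool from outside, world axes, zero at the start; "torque": the same for the moment, N m; "grip_width": opening from 0.0 (shut) to 1.0 (fully open).
Only numpy, scipy, OpenCV 4.12 (cv2) and the standard library are available. Lean on these libraries where they do the work, as an engineer would, in place of code of your own. Each camera call takes 0.05 s, during which the arm holds its last target.

## Working session

There is one attempt and no reset: what is moved stays moved. The work goes in short steps, Python scripts to look and compute and a tool call to move; the robot and the scene stay as the last step left them, time stands still between calls to the robot, and variables do not carry over. Pictures are saved under pics/ and viewed, and the job is handed in when it is done.

Besides the shell and the picture viewer there is one more tool, called after "Emit:" in YAML: its name, and indented under it one key for each argument. arm_command: Moves the arm, as the interface text tells. Its arguments: {"type":"object","properties":{"slide":{"type":"array","items":{"type":"array","items":{"type":"number"}}},"turn":{"type":"array","items":{"type":"number"}},"grip":{"type":"array","items":{"type":"number"}},"newtons":{"type":"number"}},"required":["slide","turn","grip"]}

```bash
mkdir -p pics; cat > h.py <<'E'
import numpy as np, cv2
from workcell import manip
def w(cam,p):
    i=manip.camera_info(cam);R=cv2.Rodrigues(np.array(i["rvec"],float))[0]
    return R.T@(np.array(p,float)-np.array(i["tvec"],float).ravel())
def ray(cam,u,v,z):
    i=manip.camera_info(cam);R=cv2.Rodrigues(np.array(i["rvec"],float))[0]
    c=-R.T@np.array(i["tvec"],float).ravel()
    d=R.T@np.array([(u-i["cx"])/i["fx"],(v-i["cy"])/i["fy"],1.])
    return c+d*(z-c[2])/d[2]
E
python3 - <<'E'
from h import *
o=manip.get_obs();print({k:np.round(o[k],3) for k in("clock","position","ee_rot","joint_pos","grip_width","ft_force")})
for c in("top","side"):
    cv2.imwrite(f"pics/{c}0.png",manip.camera(c))
    if c=="top":
        for n in["pocket","battery_mid","shield_mid","bottle_mid","cup_mid","handset","driver"]:
            r=manip.tip_of(n,c)
            print(n,[(round(q["score"],2),np.round(w(c,q["xyz"]),3)) for q in r[:2]])
        for n in["pocket","battery","shield"]:
            r=manip.cut_out(n,c)
            if r:
                m=r[0]["pixels"].astype(np.uint8)
                p=np.argwhere(m)[:,::-1].astype(np.float32)
                z={"pocket":.023,"battery":.012,"shield":.013}[n]
                b=cv2.boxPoints(cv2.minAreaRect(p))
                print(n,r[0]["score"],b.round().tolist(),[ray(c,*q,z)[:2].round(3).tolist() for q in b])
E
```

```text
{'clock': np.float64(0.0), 'position': array([ 0.231, -0.58 ,  0.197]), 'ee_rot': array([ 0.982,  0.188, -0.   , -0.001]), 'joint_pos': array([ 1.169,  0.333, -0.065,  1.461,  0.022,  1.35 , -0.088]), 'grip_width': np.float64(0.998), 'ft_force': array([-0.077, -0.169, -0.208])}
pocket []
battery_mid [(0.55, array([ 0.542, -0.059,  0.008]))]
shield_mid [(0.55, array([ 0.488, -0.175,  0.004]))]
bottle_mid [(0.49, array([ 0.692, -0.045,  0.034]))]
cup_mid [(0.76, array([ 0.693, -0.241,  0.049]))]
handset [(0.65, array([ 0.357, -0.115,  0.002]))]
driver [(0.7, array([0.757, 0.091, 0.005]))]
pocket 0.66 [[105.0, 248.0], [119.0, 153.0], [190.0, 163.0], [177.0, 258.0]] [[0.458, 0.293], [0.656, 0.269], [0.633, 0.118], [0.437, 0.145]]
battery 0.94 [[260.0, 198.0], [277.0, 190.0], [288.0, 212.0], [271.0, 220.0]] [[0.561, -0.027], [0.578, -0.061], [0.532, -0.083], [0.515, -0.049]]
shield 0.6 [[323.0, 236.0], [330.0, 221.0], [343.0, 228.0], [336.0, 242.0]] [[0.482, -0.155], [0.512, -0.171], [0.499, -0.197], [0.469, -0.181]]
```

```bash
python3 - <<'E'
import cv2
a=cv2.imread("pics/top0.png");cv2.imwrite("pics/top0c.png",cv2.resize(a[90:300,80:380],None,fx=2.6,fy=2.6,interpolation=cv2.INTER_CUBIC))
E
```

```text
(no output)
```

View pics/top0c.png

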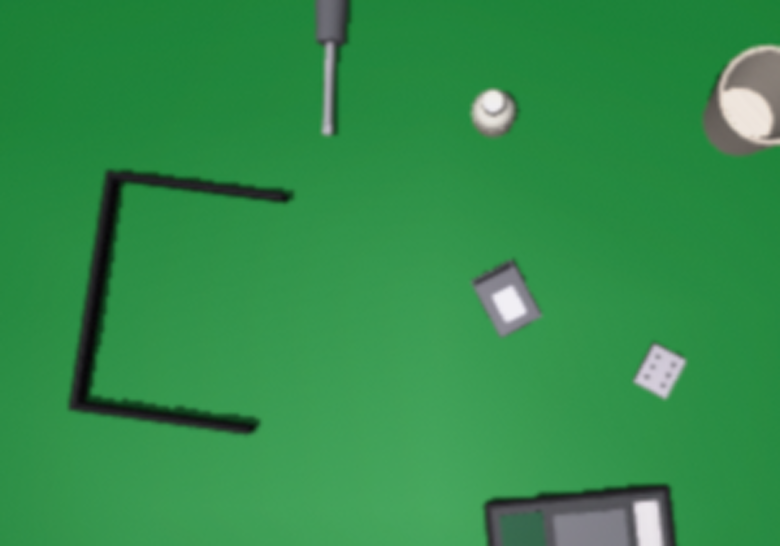

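View pics/side0.png

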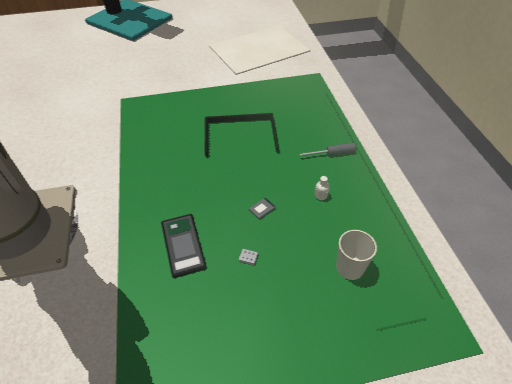

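Emit:
arm_command:
  slide:
    - [0, 0, 0]
    - [0, 0, 0]
    - [0, 0, 0]
    - [0, 0, 0]
    - [0, 0, 0]
    - [0, 0, 0]
    - [0, 0, 0]
    - [0, 0, 0]
    - [0, 0, 0]
    - [0, 0, 0]
  turn: [-6.7, -6.7, -6.7, -6.7, -6.7, -6.7, -6.7, -6.7, -6.7, 0]
  grip: [1, 1, 1, 1, 1, 1, 1, 1, 1, 1]
  newtons: 20

```text
clock: 1.43
position: [0.231, -0.5808, 0.198]
ee_rot: [0.753, 0.658, 0.0, 0.0]
ft_force: [-0.0, 0.4, -0.4]
grip_width: 0.001
```

Emit:
arm_command:
  slide:
    - [25, 12, 0]
    - [25, 12, 0]
    - [25, 12, 0]
    - [25, 12, 0]
    - [25, 12, 0]
    - [25, 12, 0]
    - [25, 12, 0]
    - [25, 12, 0]
    - [25, 12, 0]
    - [25, 12, 0]
  turn: [0, 0, 0, 0, 0, 0, 0, 0, 0, 0]
  grip: [1, 1, 1, 1, 1, 1, 1, 1, 1, 1]

```text
clock: 2.27
position: [0.3854, -0.3487, 0.1982]
ee_rot: [0.756, 0.654, -0.0, 0.0]
ft_force: [0.3, 0.2, 1.6]
grip_width: -0.002
```

Emit:
arm_command:
  slide:
    - [25, 12, 0]
    - [25, 12, 0]
    - [25, 12, 0]
    - [25, 12, 0]
    - [25, 12, 0]
    - [25, 12, 0]
    - [25, 12, 0]
    - [25, 12, 0]
    - [25, 12, 0]
    - [25, 12, 0]
  turn: [0, 0, 0, 0, 0, 0, 0, 0, 0, 0]
  grip: [1, 1, 1, 1, 1, 1, 1, 1, 1, 1]

```text
clock: 3.1
position: [0.539, -0.1178, 0.1982]
ee_rot: [0.756, 0.654, 0.0, 0.0]
ft_force: [1.1, -0.8, 0.9]
grip_width: 0.003
```

```bash
python3 - <<'E'
from h import *
print(np.round(manip.get_obs()["position"],4))
cv2.imwrite("pics/w1.png",manip.camera("wrist"))
for n in["battery_mid","shield_mid","battery","shield"]:
    r=manip.tip_of(n,"wrist")
    print(n,[(round(q["score"],2),np.round(w("wrist",q["xyz"]),3)) for q in r[:2]])
for n,z in(("battery",.012),("shield",.013)):
    r=manip.cut_out(n,"wrist")
    if r:
        m=r[0]["pixels"].astype(np.uint8)
        b=cv2.boxPoints(cv2.minAreaRect(np.argwhere(m)[:,::-1].astype(np.float32)))
        print(n,round(r[0]["score"],2),b.round().tolist(),[ray("wrist",*q,z)[:2].round(3).tolist() for q in b])
E
```

```text
[ 0.539  -0.1178  0.1982]
battery_mid [(0.62, array([ 0.552, -0.052,  0.005]))]
shield_mid [(0.79, array([ 0.495, -0.175,  0.007]))]
battery [(0.93, array([ 0.545, -0.055,  0.002]))]
shield [(0.91, array([ 0.488, -0.179,  0.001]))]
battery 0.74 [[227.0, 103.0], [268.0, 72.0], [290.0, 102.0], [249.0, 132.0]] [[0.513, -0.053], [0.56, -0.03], [0.579, -0.062], [0.531, -0.087]]
shield 0.87 [[207.0, 223.0], [215.0, 199.0], [243.0, 208.0], [235.0, 232.0]] [[0.467, -0.183], [0.482, -0.156], [0.512, -0.171], [0.498, -0.2]]
```

View pics/w1.png

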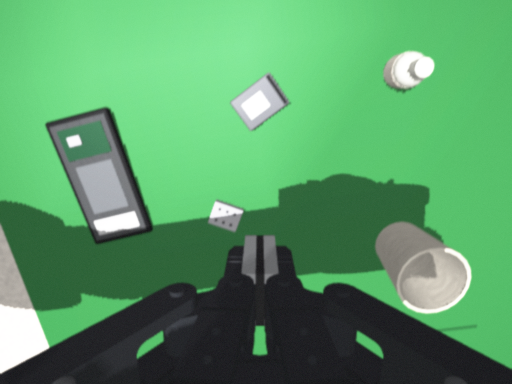

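Emit:
arm_command:
  slide:
    - [0, 0, 30]
    - [0, 0, 30]
    - [0, 0, 30]
    - [0, 0, 30]
    - [0, 0, 25]
    - [0, 0, 20]
    - [0, 0, 12]
    - [0, 0, 8]
    - [0, 0, 5]
    - [0, 0, 0]
  turn: [0, 0, 0, 0, 0, 0, 0, 0, 0, 0]
  grip: [1, 1, 1, 1, 1, 1, 1, 1, 1, 1]

```text
clock: 4.28
position: [0.5383, -0.1193, 0.0079]
ee_rot: [0.755, 0.656, -0.0, -0.0]
ft_force: [0.1, -0.3, -0.6]
grip_width: 0.002
```

Emit:
arm_command:
  slide:
    - [7, 0, 0]
    - [7, 0, 0]
    - [7, 0, 0]
    - [6, 0, 0]
    - [6, 0, 0]
    - [6, 0, 0]
    - [6, 0, 0]
    - [6, 0, 0]
    - [6, 0, 0]
    - [6, 0, 0]
  turn: [0, 0, 0, 0, 0, 0, 0, 0, 0, 0]
  grip: [1, 1, 1, 1, 1, 1, 1, 1, 1, 1]

```text
clock: 5.12
position: [0.5472, -0.056, 0.008]
ee_rot: [0.755, 0.656, -0.0, 0.0]
ft_force: [0.5, -0.2, 0.8]
grip_width: 0.001
```

```bash
cat > look.py <<'E'
import sys
from h import *
tag=sys.argv[1]
print(np.round(manip.get_obs()["position"],4),manip.get_obs()["clock"])
a=manip.camera("top");b=manip.camera("wrist")
cv2.imwrite(f"pics/{tag}.png",np.hstack([cv2.resize(a[130:290,90:350],None,fx=1.5,fy=1.5,interpolation=cv2.INTER_CUBIC),cv2.resize(b,(400,300))[:240]]))
for c in("top","wrist"):
  for n,z in(("battery",.012),("shield",.013)):
    r=manip.cut_out(n,c)
    if r:
        m=r[0]["pixels"].astype(np.uint8)
        b=cv2.boxPoints(cv2.minAreaRect(np.argwhere(m)[:,::-1].astype(np.float32)))
        q=np.array([ray(c,*q,z)[:2] for q in b])
        print(c,n,round(r[0]["score"],2),q.mean(0).round(3),q.round(3).tolist())
E
python3 look.py l1
```

```text
[ 0.5472 -0.056   0.008 ] 5.1167
```

View pics/l1.png

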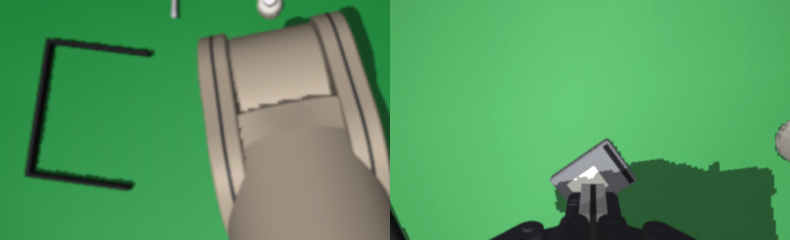

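```bash
python3 - <<'E'
from h import *
a=manip.camera("wrist");i=manip.camera_info("wrist")
R=cv2.Rodrigues(np.array(i["rvec"],float))[0];print("cam",-R.T@np.array(i["tvec"]).ravel(),R[2])
K=np.array([[i["fx"],0,i["cx"]],[0,i["fy"],i["cy"]],[0,0,1]])
p=np.array(manip.get_obs()["position"]);d=np.array([.143,.99,0])
for pt,c in((p,(0,0,255)),(p+.011*d,(255,0,0)),(np.array([.547,-.056,.012]),(0,255,255))):
    u=cv2.projectPoints(pt[None],np.array(i["rvec"],float),np.array(i["tvec"],float),K,None)[0].ravel();print(u)
    cv2.circle(a,tuple(int(x) for x in u),2,c,-1)
cv2.imwrite("pics/w2.png",cv2.resize(a[150:330,160:360],None,fx=3,fy=3,interpolation=cv2.INTER_CUBIC))
s=manip.camera("side");cv2.imwrite("pics/s2.png",cv2.resize(s[120:300,180:380],None,fx=3,fy=3,interpolation=cv2.INTER_CUBIC))
E
```

```text
cam [0.55741802 0.01533818 0.18344338] [-0.03943316 -0.28364426 -0.95811845]
[259.13964588 226.77355698]
[259.19862045 208.48294419]
[258.69911393 227.77536375]
```

View pics/w2.png

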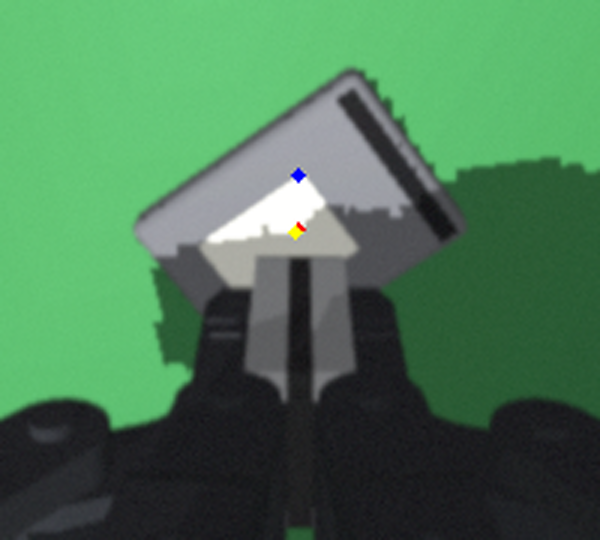

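View pics/s2.png

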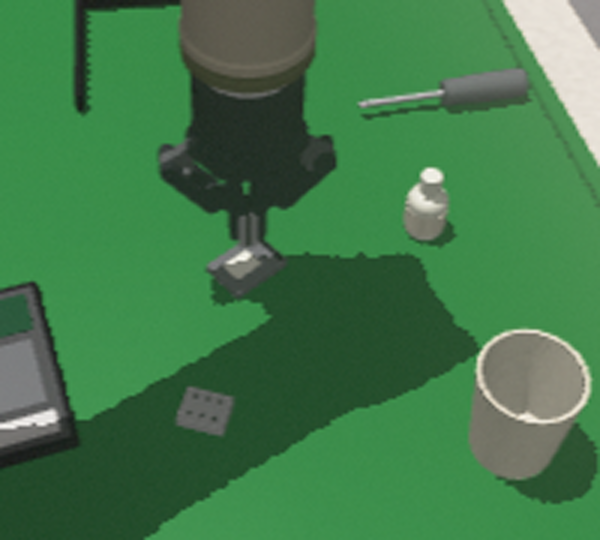

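```bash
python3 - <<'E'
from h import *
for u in((352,70),(463,228),(137,228),(300,257)): 
    for z in(.012,.02): print(u,z,ray("wrist",160+u[0]/3,150+u[1]/3,z).round(4))
o=manip.get_obs();print(o["ft_force"],o["position"])
E
```

```text
(352, 70) 0.012 [ 0.5611 -0.0266  0.012 ]
(352, 70) 0.02 [ 0.5609 -0.0247  0.02  ]
(463, 228) 0.012 [ 0.5777 -0.0592  0.012 ]
(463, 228) 0.02 [ 0.5767 -0.0558  0.02  ]
(137, 228) 0.012 [ 0.518  -0.0508  0.012 ]
(137, 228) 0.02 [ 0.5199 -0.0477  0.02  ]
(300, 257) 0.012 [ 0.5471 -0.0608  0.012 ]
(300, 257) 0.02 [ 0.5475 -0.0572  0.02  ]
[-0.42641329  0.06042155  0.02362195] [ 0.54711338 -0.05706264  0.00798844]
```

```bash
python3 - <<'E'
from h import *
def P(c):
    i=manip.camera_info(c);R=cv2.Rodrigues(np.array(i["rvec"],float))[0]
    return np.array([[i["fx"],0,i["cx"]],[0,i["fy"],i["cy"]],[0,0,1]])@np.c_[R,np.array(i["tvec"],float).ravel()]
a=np.array([[160+300/3],[150+257/3]]);b=np.array([[180+246/3],[120+243/3]])
X=cv2.triangulatePoints(P("wrist"),P("side"),a,b);print((X[:3]/X[3]).ravel())
p=np.r_[manip.get_obs()["position"],1]
for q in(p,np.r_[.547,-.056,.02,1],np.r_[.547,-.056,.035,1]):
    u=P("side")@q;u=u[:2]/u[2];print(u,(u-[180,120])*3)
i=manip.camera_info("side");R=cv2.Rodrigues(np.array(i["rvec"],float))[0];print(-R.T@np.array(i["tvec"]).ravel())
E
```

```text
[ 0.54829519 -0.05335611  0.02883052]
[261.76433207 207.99486325] [245.2929962  263.98458975]
[261.62618833 204.40371031] [244.878565   253.21113092]
[261.64098662 200.25281656] [244.92295986 240.75844967]
[ 0.419237   -0.60721148  0.72113128]
```

Emit:
arm_command:
  slide:
    - [-7, 0, 0]
    - [-7, 0, 0]
    - [-7, 0, 0]
    - [-7, 0, 0]
    - [-7, 0, 0]
    - [-7, 0, 0]
    - [-7, 0, 0]
    - [-7, 0, 0]
    - [-7, 0, 0]
    - [0, 0, 0]
  turn: [0, 0, 0, 0, 0, 0, 0, 0, 0, 0]
  grip: [1, 1, 1, 1, 1, 1, 1, 1, 1, 1]

```text
clock: 6.35
position: [0.538, -0.121, 0.0079]
ee_rot: [0.755, 0.655, -0.0, 0.0]
ft_force: [0.3, -0.4, 0.2]
grip_width: -0.001
```

```bash
python3 - <<'E'
from h import *
a=manip.camera("wrist");s=manip.camera("side")
p=np.array(manip.get_obs()["position"]);print(p)
for im,c in((a,"wrist"),(s,"side")):
    i=manip.camera_info(c)
    K=np.array([[i["fx"],0,i["cx"]],[0,i["fy"],i["cy"]],[0,0,1]])
    u=cv2.projectPoints(p[None],np.array(i["rvec"],float),np.array(i["tvec"],float),K,None)[0].ravel();print(u)
    im[int(round(u[1])),int(round(u[0]))]=(0,0,255)
f=lambda x:cv2.resize(x,None,fx=3,fy=3,interpolation=cv2.INTER_NEAREST)
cv2.imwrite("pics/w3.png",np.hstack([f(a[120:300,195:325]),f(s[150:330,190:320])]))
E
```

```text
[ 0.53832616 -0.11916273  0.00800183]
[259.09590787 226.81857866]
[264.15701744 230.12429728]
```

View pics/w3.png

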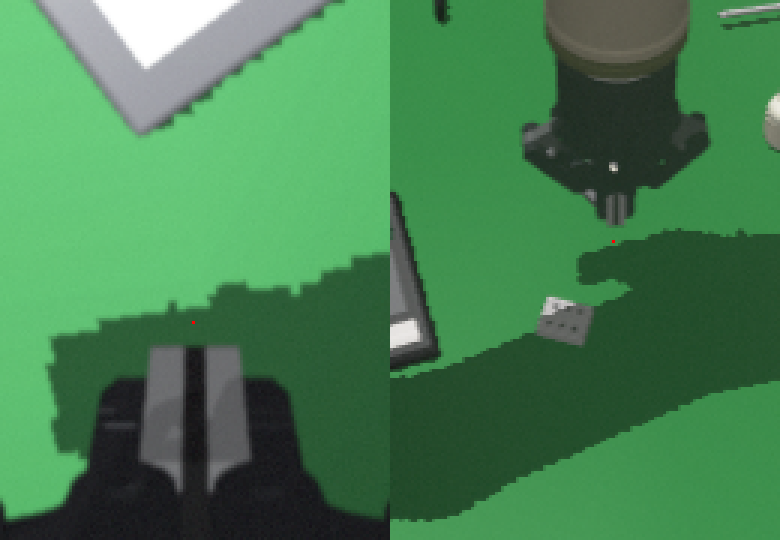

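Emit:
arm_command:
  slide:
    - [0, 0, 3]
    - [0, 0, 3]
    - [0, 0, 2]
    - [0, 0, 2]
    - [0, 0, 0]
  turn: [0, 0, 0, 0, 0]
  grip: [1, 1, 1, 1, 1]

```text
clock: 6.87
position: [0.538, -0.1187, -0.0026]
ee_rot: [0.755, 0.656, -0.0, -0.0]
ft_force: [-0.2, 0.4, 0.1]
grip_width: -0.0
```

```bash
cat > tip.py <<'E'
import sys
from h import *
a=manip.camera("wrist");s=manip.camera("side")
o=manip.get_obs();p=np.array(o["position"]);print(p,o["ft_force"])
for im,c in((a,"wrist"),(s,"side")):
    i=manip.camera_info(c)
    K=np.array([[i["fx"],0,i["cx"]],[0,i["fy"],i["cy"]],[0,0,1]])
    u=cv2.projectPoints(p[None],np.array(i["rvec"],float),np.array(i["tvec"],float),K,None)[0].ravel();print(u)
    im[int(round(u[1])),int(round(u[0]))]=(0,0,255)
f=lambda x:cv2.resize(x,None,fx=3,fy=3,interpolation=cv2.INTER_NEAREST)
cv2.imwrite(f"pics/{sys.argv[1]}.png",np.hstack([f(a[120:300,195:325]),f(s[150:330,190:320])]))
E
python3 tip.py w4
```

```text
[ 0.53835787 -0.11881915 -0.00209313] [-0.78002881  0.83321369  0.07592796]
[259.17806998 226.78739435]
[264.1038025  232.61192594]
```

View pics/w4.png

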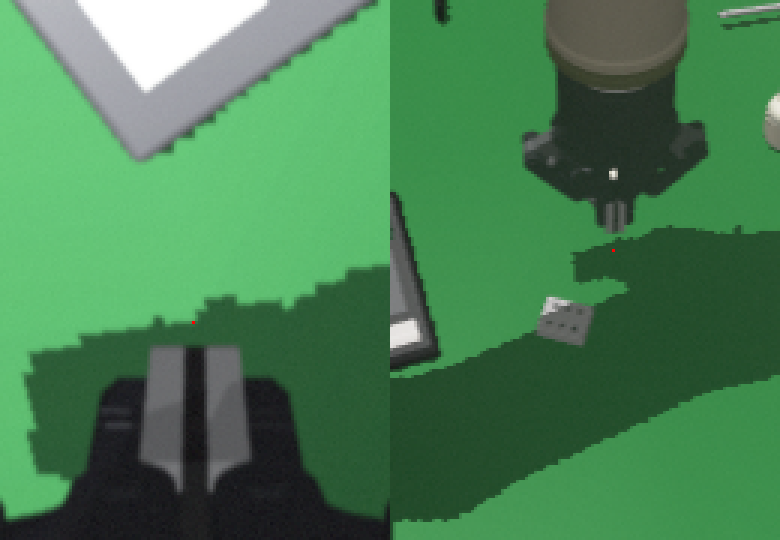

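Emit:
arm_command:
  slide:
    - [0, 0, 2]
    - [0, 0, 2]
    - [0, 0, 2]
    - [0, 0, 1]
    - [0, 0, 0]
  turn: [0, 0, 0, 0, 0]
  grip: [1, 1, 1, 1, 1]

```text
clock: 7.38
position: [0.5382, -0.119, -0.0093]
ee_rot: [0.755, 0.656, -0.0, -0.0]
ft_force: [-0.4, -0.1, 0.2]
grip_width: 0.005
```

Emit:
arm_command:
  slide:
    - [0, 0, 1]
    - [0, 0, 1]
    - [0, 0, 0]
  turn: [0, 0, 0]
  grip: [1, 1, 1]

```text
clock: 7.63
position: [0.5383, -0.119, -0.0111]
ee_rot: [0.755, 0.656, -0.0, -0.0]
ft_force: [-0.1, -0.0, 0.1]
grip_width: 0.001
```

Emit:
arm_command:
  slide:
    - [0, 0, 1]
    - [0, 0, 0]
  turn: [0, 0]
  grip: [1, 1]

```text
clock: 7.8
position: [0.5383, -0.119, -0.0121]
ee_rot: [0.755, 0.656, -0.0, -0.0]
ft_force: [0.1, -0.1, -0.2]
grip_width: -0.003
```

```bash
python3 tip.py w5
```

```text
[ 0.53835335 -0.11897853 -0.01199998] [-0.10607613 -0.53791174 -0.37739611]
[259.10020342 226.78663779]
[264.08710821 235.19147775]
```

View pics/w5.png

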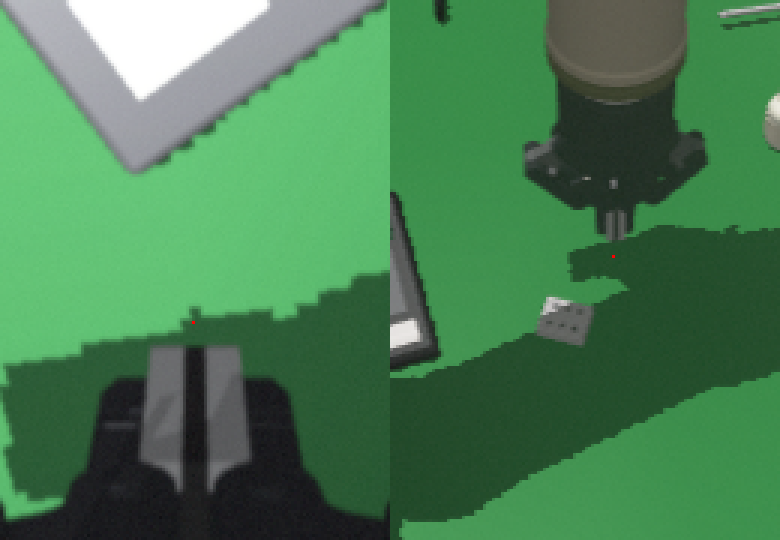

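Emit:
arm_command:
  slide:
    - [0, 0, 1]
    - [0, 0, 1]
    - [0, 0, 0]
  turn: [0, 0, 0]
  grip: [1, 1, 1]

```text
clock: 8.15
position: [0.5383, -0.119, -0.0142]
ee_rot: [0.755, 0.656, -0.0, -0.0]
ft_force: [-0.5, -0.3, -0.4]
grip_width: 0.003
```

Emit:
arm_command:
  slide:
    - [0, 0, 1]
    - [0, 0, 0]
  turn: [0, 0]
  grip: [1, 1]

```text
clock: 8.32
position: [0.5383, -0.1189, -0.0152]
ee_rot: [0.755, 0.656, -0.0, -0.0]
ft_force: [-0.3, -0.7, 0.2]
grip_width: -0.0
```

Emit:
arm_command:
  slide:
    - [0, 0, 1]
    - [0, 0, 0]
  turn: [0, 0]
  grip: [1, 1]

```text
clock: 8.48
position: [0.5383, -0.119, -0.0162]
ee_rot: [0.755, 0.656, -0.0, -0.0]
ft_force: [0.2, 0.1, -0.1]
grip_width: -0.003
```

Emit:
arm_command:
  slide:
    - [0, 0, 1]
    - [0, 0, 0]
  turn: [0, 0]
  grip: [1, 1]

```text
clock: 8.65
position: [0.5383, -0.119, -0.0171]
ee_rot: [0.755, 0.656, -0.0, -0.0]
ft_force: [-0.9, -0.2, -0.8]
grip_width: -0.002
```

Emit:
arm_command:
  slide:
    - [0, 0, 1]
    - [0, 0, 0]
  turn: [0, 0]
  grip: [1, 1]

```text
clock: 8.82
position: [0.5383, -0.119, -0.0181]
ee_rot: [0.755, 0.656, -0.0, -0.0]
ft_force: [1.2, -0.1, -0.2]
grip_width: -0.002
```

```bash
python3 tip.py w6
```

```text
[ 0.53835638 -0.11895611 -0.01801464] [-0.37405049  0.21661536 -0.56307419]
[259.13720591 226.76634239]
[264.06764267 236.6934958 ]
```

View pics/w6.png

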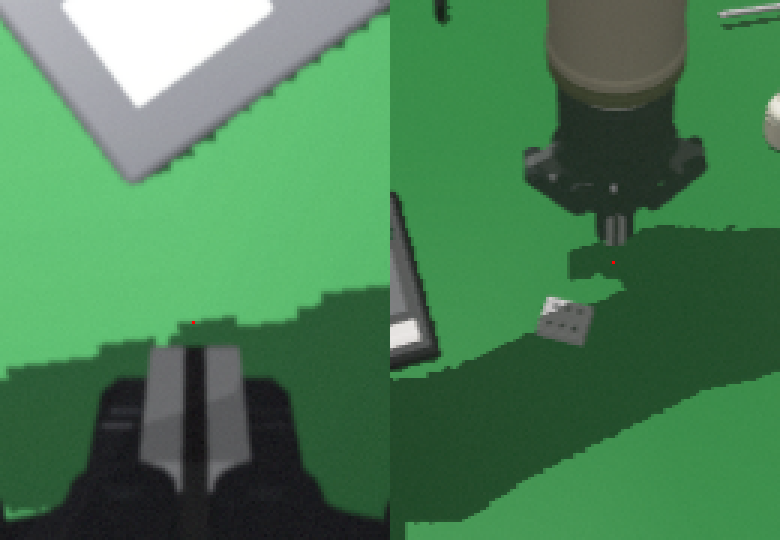

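Emit:
arm_command:
  slide:
    - [0, 0, 1]
    - [0, 0, 0]
  turn: [0, 0]
  grip: [1, 1]

```text
clock: 9.08
position: [0.5383, -0.119, -0.0191]
ee_rot: [0.755, 0.656, -0.0, -0.0]
ft_force: [-0.5, -0.2, -0.1]
grip_width: -0.004
```

Emit:
arm_command:
  slide:
    - [0, 0, 1]
    - [0, 0, 0]
  turn: [0, 0]
  grip: [1, 1]

```text
clock: 9.25
position: [0.5383, -0.119, -0.0202]
ee_rot: [0.755, 0.656, -0.0, -0.0]
ft_force: [-0.3, 0.4, -0.3]
grip_width: 0.004
```

Emit:
arm_command:
  slide:
    - [0, 0, 1]
    - [0, 0, 0]
  turn: [0, 0]
  grip: [1, 1]

```text
clock: 9.42
position: [0.5383, -0.1189, -0.0212]
ee_rot: [0.755, 0.656, -0.0, -0.0]
ft_force: [-0.3, 0.3, -0.1]
grip_width: -0.001
```

Emit:
arm_command:
  slide:
    - [0, 0, 1]
    - [0, 0, 0]
  turn: [0, 0]
  grip: [1, 1]

```text
clock: 9.58
position: [0.5383, -0.119, -0.0222]
ee_rot: [0.755, 0.656, -0.0, -0.0]
ft_force: [0.6, -0.4, -0.6]
grip_width: -0.003
```

```bash
python3 tip.py w7
```

```text
[ 0.53834307 -0.11895509 -0.02203755] [-0.35356731 -0.23397932 -0.71385441]
[259.11639541 226.75525851]
[264.0495691  237.69580714]
```

View pics/w7.png

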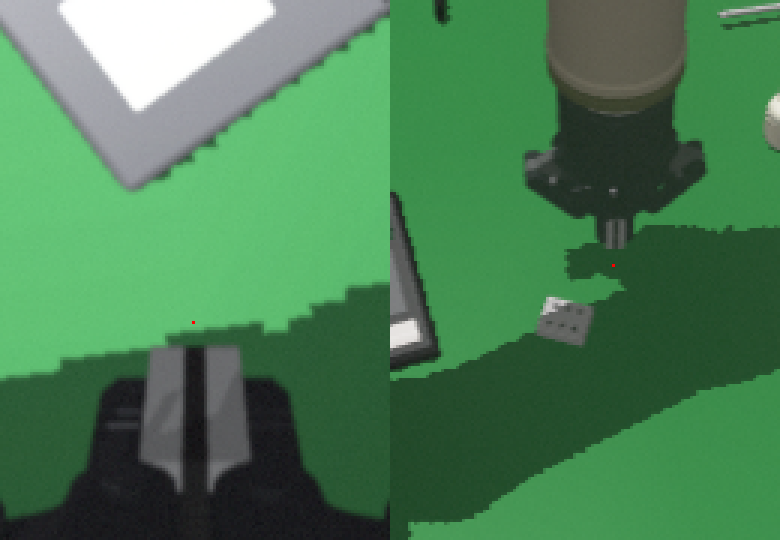

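Emit:
arm_command:
  slide:
    - [0, 0, 2]
    - [0, 0, 1]
    - [0, 0, 1]
    - [0, 0, 0]
  turn: [0, 0, 0, 0]
  grip: [1, 1, 1, 1]

```text
clock: 10.02
position: [0.5382, -0.1189, -0.0263]
ee_rot: [0.755, 0.656, -0.0, -0.0]
ft_force: [-0.5, 0.8, 0.7]
grip_width: -0.0
```

Emit:
arm_command:
  slide:
    - [0, 0, 1]
    - [0, 0, 1]
    - [0, 0, 0]
  turn: [0, 0, 0]
  grip: [1, 1, 1]

```text
clock: 10.27
position: [0.5383, -0.119, -0.0282]
ee_rot: [0.755, 0.656, -0.0, -0.0]
ft_force: [0.2, 1.6, 0.5]
grip_width: 0.0
```

```bash
python3 tip.py w8
```

```text
[ 0.53837985 -0.11897324 -0.02801529] [ 0.48555235  0.72909444 -0.22768973]
[259.17476645 226.79071102]
[264.0489794  239.17507402]
```

View pics/w8.png

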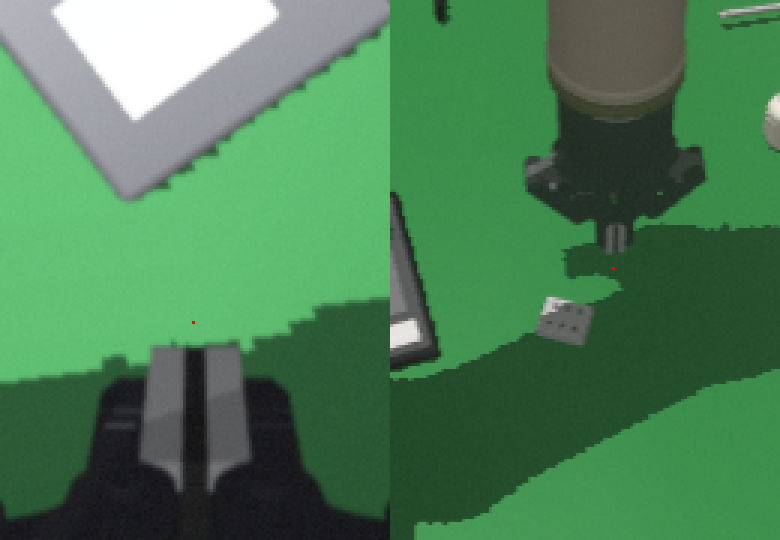

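Emit:
arm_command:
  slide:
    - [0, 0, 1]
    - [0, 0, 0]
  turn: [0, 0]
  grip: [1, 1]

```text
clock: 10.53
position: [0.5383, -0.119, -0.0291]
ee_rot: [0.755, 0.656, -0.0, 0.0]
ft_force: [0.4, -1.5, -0.1]
grip_width: 0.0
```

Emit:
arm_command:
  slide:
    - [0, 0, 1]
    - [0, 0, 0]
  turn: [0, 0]
  grip: [1, 1]

```text
clock: 10.7
position: [0.5384, -0.119, -0.03]
ee_rot: [0.755, 0.656, 0.0, 0.0]
ft_force: [0.5, -0.6, 0.7]
grip_width: 0.0
```

Emit:
arm_command:
  slide:
    - [0, 0, 1]
    - [0, 0, 0]
  turn: [0, 0]
  grip: [1, 1]

```text
clock: 10.87
position: [0.5385, -0.119, -0.0302]
ee_rot: [0.755, 0.656, -0.0, 0.0]
ft_force: [-4.3, 0.4, 11.0]
grip_width: -0.003
```

Emit:
arm_command:
  slide:
    - [0, 0, 1]
    - [0, 0, 0]
  turn: [0, 0]
  grip: [1, 1]

```text
clock: 11.03
position: [0.5386, -0.119, -0.0302]
ee_rot: [0.755, 0.656, -0.0, 0.0]
ft_force: [-10.1, 1.2, 23.1]
grip_width: 0.001
```

Emit:
arm_command:
  slide:
    - [0, 0, -3]
    - [0, 0, -3]
    - [4, 0, 0]
    - [6, 0, 0]
    - [6, 0, 0]
    - [6, 0, 0]
    - [6, 0, 0]
    - [6, 0, 0]
    - [6, 0, 0]
    - [6, 0, 0]
  turn: [0, 0, 0, 0, 0, 0, 0, 0, 0, 0]
  grip: [1, 1, 1, 1, 1, 1, 1, 1, 1, 1]

```text
clock: 11.87
position: [0.5448, -0.0727, -0.026]
ee_rot: [0.755, 0.656, -0.0, -0.0]
ft_force: [0.2, 0.5, -0.5]
grip_width: 0.005
```

Emit:
arm_command:
  slide:
    - [6, 0, 0]
    - [6, 0, 0]
    - [6, 0, 0]
    - [6, 0, 0]
    - [6, 0, 0]
    - [0, 0, 0]
  turn: [0, 0, 0, 0, 0, 0]
  grip: [1, 1, 1, 1, 1, 1]

```text
clock: 12.37
position: [0.5492, -0.0419, -0.0259]
ee_rot: [0.754, 0.657, 0.0, -0.0]
ft_force: [-0.4, -0.0, 0.1]
grip_width: 0.003
```

```bash
python3 look.py l2
```

```text
[ 0.5492 -0.0419 -0.0259] 12.3667
top shield 0.77 [ 0.49  -0.176] [[0.485, -0.154], [0.512, -0.173], [0.496, -0.197], [0.468, -0.178]]
wrist battery 0.93 [ 0.564 -0.012] [[0.54, 0.009], [0.591, 0.006], [0.591, -0.033], [0.536, -0.03]]
```

View pics/l2.png

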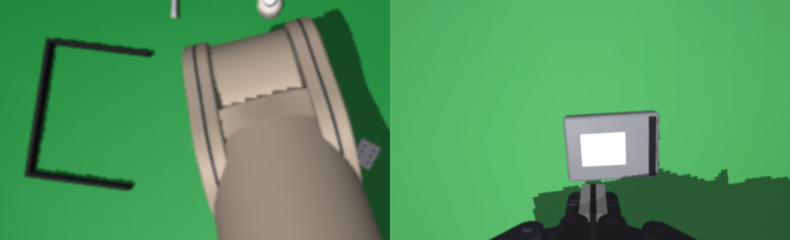

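Emit:
arm_command:
  slide:
    - [-5, 0, 0]
    - [-5, 0, 0]
    - [0, 6, 0]
    - [0, 5, 0]
    - [5, 0, 0]
    - [6, 0, 0]
    - [6, 0, 0]
    - [6, 0, 0]
    - [6, 0, 0]
    - [6, 0, 0]
  turn: [0, 0, 0, 0, 0, 0, 0, 0, 0, 0]
  grip: [1, 1, 1, 1, 1, 1, 1, 1, 1, 1]

```text
clock: 13.5
position: [0.5633, -0.0195, -0.026]
ee_rot: [0.754, 0.656, -0.0, -0.0]
ft_force: [-0.7, 0.3, -1.0]
grip_width: -0.0
```

Emit:
arm_command:
  slide:
    - [7, 0, 0]
    - [7, 0, 0]
    - [7, 0, 0]
    - [7, 0, 0]
    - [7, 0, 0]
    - [7, 0, 0]
    - [7, 0, 0]
    - [7, 0, 0]
    - [7, 0, 0]
    - [7, 0, 0]
  turn: [0, 0, 0, 0, 0, 0, 0, 0, 0, 0]
  grip: [1, 1, 1, 1, 1, 1, 1, 1, 1, 1]

```text
clock: 14.33
position: [0.5732, 0.0495, -0.026]
ee_rot: [0.755, 0.656, 0.0, 0.0]
ft_force: [0.1, -1.0, 0.2]
grip_width: 0.002
```

```bash
python3 look.py l3
```

```text
[ 0.5732  0.0495 -0.026 ] 14.3333
top shield 0.72 [ 0.491 -0.176] [[0.482, -0.154], [0.513, -0.17], [0.499, -0.198], [0.468, -0.182]]
wrist battery 0.56 [0.579 0.08 ] [[0.556, 0.102], [0.606, 0.095], [0.603, 0.057], [0.549, 0.065]]
```

View pics/l3.png

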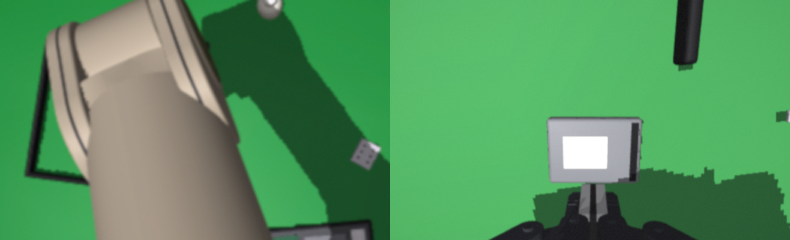

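Emit:
arm_command:
  slide:
    - [7, 0, 0]
    - [7, 0, 0]
    - [7, 0, 0]
    - [7, 0, 0]
    - [7, 0, 0]
    - [7, 0, 0]
    - [7, 0, 0]
    - [7, 0, 0]
    - [7, 0, 0]
    - [7, 0, 0]
  turn: [0, 0, 0, 0, 0, 0, 0, 0, 0, 0]
  grip: [1, 1, 1, 1, 1, 1, 1, 1, 1, 1]

```text
clock: 15.47
position: [0.5829, 0.1188, -0.026]
ee_rot: [0.755, 0.656, -0.0, 0.0]
ft_force: [-0.0, 0.0, 0.5]
grip_width: -0.002
```

```bash
python3 look.py l4
```

```text
[ 0.5829  0.1188 -0.026 ] 15.4667
top shield 0.82 [ 0.489 -0.175] [[0.481, -0.155], [0.511, -0.17], [0.498, -0.196], [0.468, -0.181]]
wrist battery 0.89 [0.588 0.149] [[0.566, 0.172], [0.615, 0.165], [0.612, 0.126], [0.558, 0.134]]
```

View pics/l4.png

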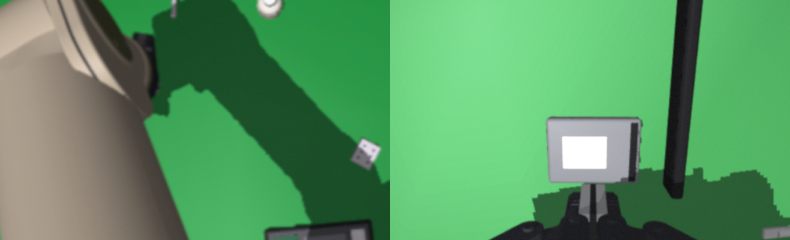

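Emit:
arm_command:
  slide:
    - [7, 0, 0]
    - [7, 0, 0]
    - [7, 0, 0]
    - [7, 0, 0]
    - [7, 0, 0]
    - [7, 0, 0]
    - [7, 0, 0]
    - [7, 0, 0]
    - [7, 0, 0]
    - [4, 0, 0]
  turn: [0, 0, 0, 0, 0, 0, 0, 0, 0, 0]
  grip: [1, 1, 1, 1, 1, 1, 1, 1, 1, 1]

```text
clock: 16.6
position: [0.5921, 0.1859, -0.026]
ee_rot: [0.754, 0.656, 0.0, -0.0]
ft_force: [0.2, -0.5, 1.3]
grip_width: 0.002
```

Emit:
arm_command:
  slide:
    - [2, 0, 0]
    - [0, 0, 0]
    - [-8, 0, 0]
    - [-10, 0, 0]
    - [-10, 0, 0]
    - [0, 0, -25]
    - [0, 0, -30]
    - [0, 0, -35]
    - [0, 0, -35]
    - [0, 0, -30]
  turn: [0, 0, 0, 0, 0, 0, 0, 0, 0, 0]
  grip: [1, 1, 1, 1, 1, 1, 1, 1, 1, 1]

```text
clock: 17.43
position: [0.5887, 0.157, 0.1314]
ee_rot: [0.755, 0.655, 0.0, 0.001]
ft_force: [-0.2, 0.9, -0.3]
grip_width: 0.004
```

```bash
python3 look.py l5
```

```text
[0.5887 0.157  0.1314] 17.4333
top shield 0.53 [ 0.489 -0.176] [[0.481, -0.155], [0.511, -0.17], [0.497, -0.197], [0.467, -0.181]]
wrist battery 0.69 [0.592 0.217] [[0.57, 0.239], [0.619, 0.232], [0.614, 0.196], [0.564, 0.203]]
wrist shield 0.65 [0.538 0.207] [[0.457, 0.29], [0.646, 0.266], [0.634, 0.121], [0.415, 0.149]]
```

View pics/l5.png

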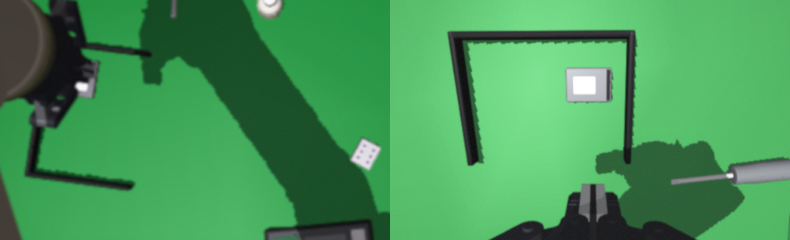

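Emit:
arm_command:
  slide:
    - [0, 0, 0]
    - [-30, -7, 0]
    - [-30, -7, 0]
    - [-30, -7, 0]
    - [-30, -7, 0]
    - [-30, -7, 0]
    - [-30, -7, 0]
    - [-30, -7, 0]
    - [-30, -7, 0]
    - [-30, -7, 0]
  turn: [-5.3, 0, 0, 0, 0, 0, 0, 0, 0, 0]
  grip: [1, 1, 1, 1, 1, 1, 1, 1, 1, 1]

```text
clock: 18.57
position: [0.5112, -0.1097, 0.1276]
ee_rot: [0.724, 0.69, -0.001, -0.001]
ft_force: [0.1, 0.8, 0.1]
grip_width: -0.001
```

Emit:
arm_command:
  slide:
    - [-30, -7, 0]
    - [-30, -7, 0]
    - [-30, -7, 0]
    - [-33, -2, 0]
    - [0, 0, 0]
  turn: [0, 0, 0, 0, 0]
  grip: [1, 1, 1, 1, 1]

```text
clock: 18.98
position: [0.4807, -0.2372, 0.1273]
ee_rot: [0.727, 0.687, -0.002, -0.001]
ft_force: [-0.0, 0.0, 0.7]
grip_width: 0.002
```

```bash
python3 look.py l6; python3 -c "
from h import *
print(manip.get_obs()['ee_rot'])"
```

```text
[ 0.4807 -0.2372  0.1273] 18.9833
top shield 0.77 [ 0.49  -0.175] [[0.483, -0.153], [0.512, -0.171], [0.497, -0.197], [0.467, -0.18]]
wrist shield 0.93 [ 0.492 -0.172] [[0.469, -0.176], [0.484, -0.151], [0.514, -0.167], [0.5, -0.193]]
[ 7.22905956e-01  6.90946297e-01  2.23581080e-05 -4.39767632e-04]
```

View pics/l6.png

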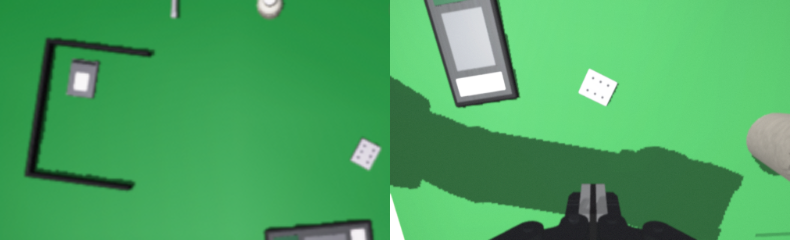

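Emit:
arm_command:
  slide:
    - [0, 2, 25]
    - [0, 0, 30]
    - [0, 0, 30]
    - [0, 0, 25]
    - [0, 0, 18]
    - [0, 0, 12]
    - [0, 0, 8]
    - [0, 0, 4]
    - [0, 0, 0]
  turn: [0, 0, 0, 0, 0, 0, 0, 0, 0]
  grip: [1, 1, 1, 1, 1, 1, 1, 1, 1]

```text
clock: 20.03
position: [0.4862, -0.2295, -0.0231]
ee_rot: [0.723, 0.69, 0.0, -0.0]
ft_force: [0.7, -0.4, -1.6]
grip_width: -0.0
```

Emit:
arm_command:
  slide:
    - [0, -2, 3]
    - [5, 0, 0]
    - [6, 0, 0]
    - [6, 0, 0]
    - [6, 0, 0]
    - [6, 0, 0]
    - [6, 0, 0]
    - [6, 0, 0]
    - [6, 0, 0]
    - [6, 0, 0]
  turn: [0, 0, 0, 0, 0, 0, 0, 0, 0, 0]
  grip: [1, 1, 1, 1, 1, 1, 1, 1, 1, 1]

```text
clock: 20.87
position: [0.4867, -0.1762, -0.026]
ee_rot: [0.724, 0.69, -0.0, 0.0]
ft_force: [-0.5, -0.1, -0.7]
grip_width: 0.004
```

```bash
python3 look.py l7
```

```text
[ 0.4867 -0.1762 -0.026 ] 20.8667
top battery 0.73 [0.596 0.216] [[0.573, 0.24], [0.626, 0.233], [0.619, 0.192], [0.566, 0.2]]
top shield 0.74 [ 0.486 -0.146] [[0.472, -0.131], [0.504, -0.137], [0.5, -0.161], [0.468, -0.155]]
wrist shield 0.81 [ 0.485 -0.149] [[0.466, -0.161], [0.471, -0.132], [0.504, -0.137], [0.501, -0.166]]
```

View pics/l7.png

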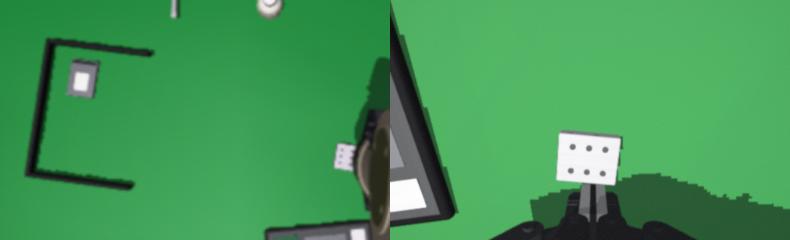

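Emit:
arm_command:
  slide:
    - [-5, 0, 0]
    - [0, -3, 0]
    - [5, 0, 0]
    - [7, 0, 0]
    - [7, 0, 0]
    - [7, 0, 0]
    - [7, 0, 0]
    - [7, 0, 0]
    - [7, 0, 0]
    - [7, 0, 0]
  turn: [0, 0, 0, 0, 0, 0, 0, 0, 0, 0]
  grip: [1, 1, 1, 1, 1, 1, 1, 1, 1, 1]

```text
clock: 22.0
position: [0.486, -0.1269, -0.0259]
ee_rot: [0.723, 0.69, 0.0, 0.0]
ft_force: [0.5, -0.9, 0.2]
grip_width: -0.002
```

Emit:
arm_command:
  slide:
    - [7, 0, 0]
    - [7, 0, 0]
    - [7, 0, 0]
    - [7, 0, 0]
    - [7, 0, 0]
    - [7, 0, 0]
    - [7, 0, 0]
    - [7, 0, 0]
    - [7, 0, 0]
    - [7, 0, 0]
  turn: [0, 0, 0, 0, 0, 0, 0, 0, 0, 0]
  grip: [1, 1, 1, 1, 1, 1, 1, 1, 1, 1]

```text
clock: 22.83
position: [0.4892, -0.0571, -0.026]
ee_rot: [0.724, 0.69, -0.0, 0.0]
ft_force: [0.0, 0.0, 0.5]
grip_width: 0.001
```

```bash
python3 look.py l8
```

```text
[ 0.4892 -0.0571 -0.026 ] 22.8333
top battery 0.8 [0.596 0.217] [[0.573, 0.24], [0.625, 0.233], [0.618, 0.194], [0.566, 0.202]]
wrist shield 0.86 [ 0.49  -0.031] [[0.474, -0.016], [0.507, -0.018], [0.507, -0.047], [0.472, -0.045]]
```

View pics/l8.png

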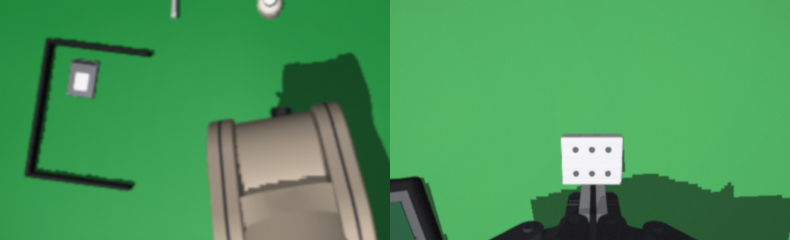

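Emit:
arm_command:
  slide:
    - [7, 0, 0]
    - [8, 0, 0]
    - [8, 0, 0]
    - [8, 0, 0]
    - [8, 0, 0]
    - [8, 0, 0]
    - [8, 0, 0]
    - [8, 0, 0]
    - [8, 0, 0]
    - [8, 0, 0]
  turn: [0, 0, 0, 0, 0, 0, 0, 0, 0, 0]
  grip: [1, 1, 1, 1, 1, 1, 1, 1, 1, 1]

```text
clock: 23.97
position: [0.493, 0.0219, -0.026]
ee_rot: [0.724, 0.69, 0.0, 0.0]
ft_force: [-0.4, -0.6, 0.6]
grip_width: -0.002
```

Emit:
arm_command:
  slide:
    - [8, 0, 0]
    - [8, 0, 0]
    - [8, 0, 0]
    - [8, 0, 0]
    - [8, 0, 0]
    - [8, 0, 0]
    - [8, 0, 0]
    - [8, 0, 0]
    - [8, 0, 0]
    - [8, 0, 0]
  turn: [0, 0, 0, 0, 0, 0, 0, 0, 0, 0]
  grip: [1, 1, 1, 1, 1, 1, 1, 1, 1, 1]

```text
clock: 24.8
position: [0.4967, 0.1018, -0.026]
ee_rot: [0.724, 0.69, -0.0, 0.0]
ft_force: [0.8, -0.2, 0.8]
grip_width: 0.001
```

```bash
python3 look.py l9
```

```text
[ 0.4967  0.1018 -0.026 ] 24.8
top shield 0.6 [ 0.702 -0.259] [[0.695, -0.198], [0.765, -0.268], [0.709, -0.32], [0.64, -0.25]]
wrist battery 0.9 [0.58  0.199] [[0.564, 0.203], [0.594, 0.202], [0.595, 0.194], [0.565, 0.196]]
wrist shield 0.59 [0.498 0.127] [[0.482, 0.143], [0.515, 0.141], [0.515, 0.112], [0.479, 0.114]]
```

View pics/l9.png

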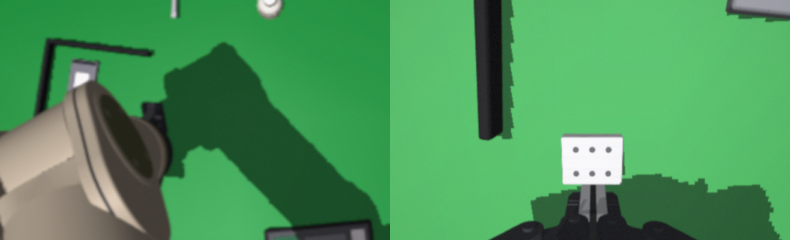

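Emit:
arm_command:
  slide:
    - [8, 0, 0]
    - [8, 0, 0]
    - [8, 0, 0]
    - [8, 0, 0]
    - [8, 0, 0]
    - [8, 0, 0]
    - [8, 0, 0]
    - [8, 0, 0]
    - [8, 0, 0]
    - [6, 0, 0]
  turn: [0, 0, 0, 0, 0, 0, 0, 0, 0, 0]
  grip: [1, 1, 1, 1, 1, 1, 1, 1, 1, 1]

```text
clock: 25.93
position: [0.5003, 0.1801, -0.026]
ee_rot: [0.723, 0.69, 0.0, -0.0]
ft_force: [-0.2, 0.4, 0.4]
grip_width: -0.002
```

Emit:
arm_command:
  slide:
    - [4, 0, 0]
    - [2, 0, 0]
    - [0, 0, 0]
    - [-8, 0, 0]
    - [-10, 0, 0]
    - [-10, 0, 0]
    - [0, 0, -25]
    - [0, 0, -35]
    - [0, 0, -35]
    - [0, 0, -35]
  turn: [0, 0, 0, 0, 0, 0, 0, 0, 0, 0]
  grip: [1, 1, 1, 1, 1, 1, 1, 1, 1, 1]

```text
clock: 26.77
position: [0.4989, 0.1552, 0.1053]
ee_rot: [0.724, 0.69, -0.0, -0.0]
ft_force: [1.8, -0.8, 0.1]
grip_width: -0.0
```

Emit:
arm_command:
  slide:
    - [-35, 0, -10]
    - [-35, 0, -10]
    - [-35, 0, -10]
    - [-35, 0, -10]
    - [-35, 0, -10]
    - [-35, 0, 0]
    - [-35, 0, 0]
    - [-35, 0, 0]
    - [0, 0, 0]
    - [0, 0, 0]
  turn: [0, 0, 0, 0, 0, 0, 0, 0, 0, 0]
  grip: [1, 1, 1, 1, 1, 1, 1, 1, 1, 1]

```text
clock: 27.6
position: [0.4849, -0.1261, 0.1538]
ee_rot: [0.726, 0.688, -0.0, -0.0]
ft_force: [0.3, 0.3, -0.3]
grip_width: -0.002
```

```bash
python3 look.py l10; python3 - <<'E'
from h import *
a=manip.camera("top");cv2.imwrite("pics/tf.png",cv2.resize(a[90:300,80:380],None,fx=2.6,fy=2.6,interpolation=cv2.INTER_CUBIC))
for n in["pocket","battery_mid","shield_mid","bottle_mid","cup_mid","handset","driver"]:
    r=manip.tip_of(n,"top");print(n,[(round(q["score"],2),np.round(w("top",q["xyz"]),3)) for q in r[:2]])
E
```

```text
[ 0.4849 -0.1261  0.1538] 27.6
top shield 0.52 [0.501 0.21 ] [[0.519, 0.227], [0.519, 0.194], [0.482, 0.193], [0.482, 0.227]]
pocket []
battery_mid [(0.63, array([0.593, 0.219, 0.007]))]
shield_mid [(0.47, array([0.498, 0.21 , 0.009]))]
bottle_mid [(0.78, array([ 0.694, -0.045,  0.034]))]
cup_mid [(0.73, array([ 0.691, -0.241,  0.048]))]
handset [(0.58, array([ 0.359, -0.111,  0.004]))]
driver [(0.92, array([0.754, 0.088, 0.008]))]
```

View pics/tf.png

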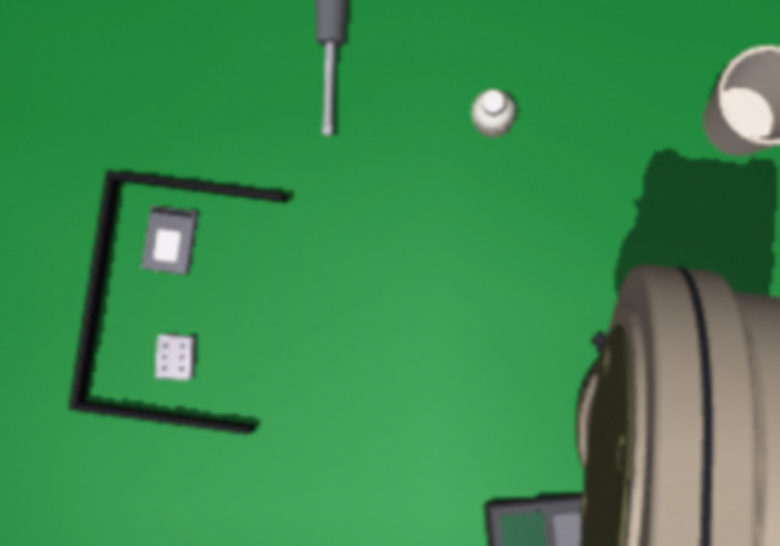

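The final top view shows the battery at crop (169,241) and the shield at (175,357). Both lie flat inside the pocket, well past the open ends at (290,195) and (257,427). The bystanders have not moved.

```bash
python3 -c "
from h import *
print(manip.hand_in())"
```

```text
the job is handed in; nothing more can be done
None
```

I swept the battery and then the shield cover into the scrap pocket with closed fingers, and handed the job in at about 28 s of the 61 s allowed.

- **Final positions:** in the last top view both parts lie flat, about 80–90 mm in from the open side. The battery is at about (0.594, 0.218) m and the shield at (0.500, 0.210) m.
- **Bystanders:** the bottle, cup, handset and screwdriver read within about 5 mm of their starting positions, which is network noise. In the picture they looked unmoved. The handset was partly hidden by the arm in that view.
- **Robot:** it ended raised and clear of everything.

**Disagreements**
- **TCP height:** with the fingers shut, the real fingertips sit about 33 mm higher than the reported TCP. Because of this, my first battery pass went over it without touching it. I then lowered the fingers onto bare mat until they touched, with a peak force of about 23 N, and used that height for both sweeps. Force readings taken during the sweeps stayed within about 1.5 N.
- **Networks:** they never gave a position for the pocket, so I took it from its cut-out mask and the picture. They also twice marked something else as the shield, and I ignored those reports.

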